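Fit a fresh filter cassette in the solder-fume extractor

ROBOT

A 6-joint arm with a two-finger parallel gripper is mounted at the origin on a cart in front of the work surface, level with it; the furniture and walls round the work are solid. World frame = base frame: x ahead of the robot, y to its left, z up, the work surface at z = 0. Lengths are in m, angles in rad, forces in N, time in s.
With the tool pointing down it reaches from about 0.35 to 0.775 m from the base axis. Payload 7.3 kg.
Tool frame: the origin (TCP) lies on the centre line of the jaws, within the pads' length; the fingertips stand ahead of it and the grasp point (between the pads) lies 11 mm behind it (robot.nose_length is the z of the fingertips in the tool frame, in m); z points along the fingers, y is the line along which they close (so a half turn about z gives the same grasp; the last joint's range is limited). The gripper opens to 92 mm and grips with 3 to 60 N. Pads are 19 mm wide; open, the fingers measure 130 mm over their backs; the gripper's body (75 mm by 190 mm) begins 47 mm behind the grasp point.
Start: joints at [-1.476, 0.342, 1.524, -0, 1.275, -0.146], TCP at [0.125, -0.51, 0.235] pointing down, gripper open.
Joint ranges: [-2.53, 2.53], [-0.77, 2.02], [0.04, 2.7], [-1, 4.14], [0.28, 2.66], [-3.11, 3.11]. Speed limits (rad/s): [2.57, 2.57, 3.14, 3.14, 3.14, 3.14].

INTERFACE

Orientations are given as [roll, pitch, yaw] about the fixed x, y, z axes, in that order (R = Rz(yaw) Ry(pitch) Rx(roll)).
In Python, from cell import robot, cams gives the robot as it stands. The module is installed in compiled form; this text tells all that it offers.
- The arm moves only by the tool carry_out, never from a script. Its argument "deltas" is a list of rows, each a list of 7 numbers: the shift along the tool's x, y, z in cm, then the turn, a rotation vector about the tool's x, y, z in rad, then the opening, from 0 (shut) to 1 (fully open). A call has exactly 8 rows; each row shifts and turns the commanded pose from where the row before left it, along the tool's axes as they then stand; what a row does not reach is not made up. A row lasts 1/12 s, in which the tool goes at most 41.7 mm and 7.16 degrees, less where a joint would pass 70% of its speed; a pose out of reach is approached as far as the arm can. A call is refused whole if a number of a shift passes 4.17 or a number of a turn 0.125, either way. A call with a gripper value outside its range is refused whole. The fingers move at their own pace and stop on an object; "force" is the grip in N (left out, the last holds). Time passes only in rows, so rows that do not move let the fingers close, or fill a call up. It gives the time, the measured TCP pose, the force, the opening and the grip force at its end, in the units of the state.
- robot.observe(): the state, without advancing time (a new reading comes with each control period).
- cams.read_camera(name): name is "scene" or "top" or "wrist"; returns a dict with "image" (420x560x3 uint8, blue, green, red), "depth" (420x560 float32, m along the optical axis (not along the pixel's ray), 0 where there is no reading), "fx", "fy", "cx", "cy" (pixels), "world_to_cam" (4x4, takes a point from world to camera coordinates). Camera axes: x right, y up, looking along -z (the intrinsics and any distortion apply to the point x, -y, -z); pixel columns grow to the right and rows downward; lengths in m; the calibration is good to about 2 mm. The wrist camera is an equidistant fisheye: a pixel r from the principal point sees the ray r / f radians off the axis. A picture is of the moment at which its call begins.
- robot.hand_in(): hands the job in; it is judged then, once.
The state is a dict: "time": time; "qpos": joint angles; "qvel": joint speeds; "joint_efforts": joint torques, N m; "tool_pos": TCP position; "tool_rot": TCP orientation; "contact_force": force on the tool from outside, world axes, zero at the start; "torque": the same for the moment, N m; "opening": finger opening in m; "grip_force": force on a finger pad.
Only numpy, scipy, OpenCV 4.12 (cv2) and the standard library are available. Lean on these libraries where they do the work, as an engineer would, in place of code of your own. Each camera call takes 0.05 s, during which the arm holds its last target. There are 200 camera calls.

TASK

The spent filter has just been taken out of the solder-fume extractor. Slide the fresh white filter cassette, grip tab outward, into the leaning slot on top of the extractor until it reaches the raised carriage, then press it down through the push-push latch and let go, so that it stays down with its frame flush with the mouth of the slot. Leave the sooty spent cassette and the gas torch standing where they are.

Things in the scene. Friction and masses are not known exactly. Their poses are not given: they have to be found in the camera images.
- fresh_filter_center (a point): Centre (half-way up, tab included) of the fresh cassette, 0.12 kg, standing upright on the table: blue plastic frame, white pleats. Frame 32 mm thick (own x) x 96 wide (y) x 92 high (z); on its top a grip tab. Own z points from foot to tab: foot 63 mm below this point, frame's top edge 29 mm above it. Same when turned half round about z; may go in either way round.
- fresh_filter_tab (a point): Centre of the fresh cassette's grip tab, 46 mm above the cassette's centre: a plain upright block 14 mm thick (own x) x 46 mm wide (y) x 34 mm high (z), in the middle of the frame's top edge. Grasp it across x or y. The top of the tab is 17 mm above this point.
- spent_filter_center (a point): The same centre point of the spent cassette: same shape and size, but the frame dulled nearly black and the pleats sooty brown. It stands upright on the table, at least 130 mm from the fresh one, and stays there.
- slot_mouth (a point): Centre of the slot mouth, in the plane of the extractor's dark top cover. Own z points straight out of the slot, 35 degrees from vertical (up and to the extractor's front); a cassette goes in along -z, its own z along this z. Own x runs across the slot's thickness, rearward and up; y along its width. Slot 36 mm (x) x 100 mm (y), with a 45 degree lead-in 6 mm deep, 48 x 112 mm at the top.
- extractor: Fume extractor: light grey box leaning 35 degrees to its front on a dark yoke, fixed to the table; origin on the table under it, own x to its rear. The slot mouth is 50 mm before the origin, 140 mm up. Its cover reaches 28 mm before the slot's middle line, 68 mm behind it and 77 mm to each side; on it only a 5 mm high dial and switch, behind the slot. A fire brick 30 mm high lies before it.
- carriage (a joint): How far the sprung carriage under the cassette is pushed down the slot, m. 0 raised, 0.018 latched, 0.025 end stop. Push-push: pushed past 0.023 and let go, it comes back up to 0.018 and stays; let go before about 0.021 it springs back to 0; if latched, a second push past 0.023 frees it to rise to 0. Spring: 5 N raised, 10 N at the end stop; damped.
- carriage_deck (a point): Middle of the carriage's flat deck, on which the cassette's foot stands: 74 mm down the slot from the mouth when raised, 92 mm when latched. So the frame's top edge stands 18 mm proud of the mouth on the raised carriage, is flush with it when latched, and 7 mm below it at the end stop.
- torch: Black gas torch standing on its foot, 58 x 68 x 195 mm, origin under its foot; a bystander.
Not all that is in view belongs to the job. Leave any green or orange look-alike of the part that bears fresh_filter_center alone.

How it is judged:
On the way, in this order (a step that is already met when the one before it is completed fails the run):
1. the fresh cassette is in the slot, foot on the carriage or at most 20 mm above it, with the carriage still raised (z of fresh_filter_center in the frame of slot_mouth below 0.009 m and x of fresh_filter_center in the frame of slot_mouth between -0.005 and 0.005 m and y of fresh_filter_center in the frame of slot_mouth between -0.005 and 0.005 m and angle between the z axis of fresh_filter_center and the z axis of slot_mouth, either way round below 0.1 rad and value of joint carriage below 0.008 m), for 0.05 s.
2. the cassette is pressed down past the catch (value of joint carriage above 0.0212 m and z of fresh_filter_center in the frame of slot_mouth below -0.031 m).
At the end, for the whole second after the job is handed in: The carriage is latched (0.016 to 0.020 m) and the robot off the cassette; the fresh cassette is at rest in the slot, tab up (tilt under 1 rad), frame flush with the mouth within 3 mm, centred within 5 mm, its z along the slot's within 0.1 rad; spent cassette and torch upright, moved under 30 mm (angle between fresh_filter_center's own z axis and vertical below 1 rad and value of joint carriage between 0.016 and 0.02 m and z of fresh_filter_center in the frame of slot_mouth between -0.032 and -0.026 m and x of fresh_filter_center in the frame of slot_mouth between -0.005 and 0.005 m and y of fresh_filter_center in the frame of slot_mouth between -0.005 and 0.005 m and angle between the z axis of fresh_filter_center and the z axis of slot_mouth, either way round below 0.1 rad and linear speed of fresh_filter below 0.02 m/s and contact force between fresh_filter and the arm below 0.05 N and contact force between fresh_filter and the fingers below 0.05 N and angle between each of spent_filter_center, torch's own z axis and vertical below 0.15 rad and distance of each of spent_filter_center, torch from where it was at the start of the episode below 0.03 m); the robot touches nothing.
It fails at once if the spent cassette is knocked over or shoved away (angle between spent_filter_center's own z axis and vertical above 0.5 rad or distance of spent_filter_center from where it was at the start of the episode above 0.06 m).
It fails at once if the gas torch is knocked over or shoved away (angle between torch's own z axis and vertical above 0.5 rad or distance of torch from where it was at the start of the episode above 0.06 m).
It also fails if it takes over 45 s, if anything falls off the work surface, if the arm or the gripper's body presses on something with over 40 N, if the wrist force passes 120 N, or if a joint passes its speed limit or range.

## Working session

There is one attempt and no reset: what is moved stays moved. The work goes in short steps, Python scripts to look and compute and a tool call to move; the robot and the scene stay as the last step left them, time stands still between calls to the robot, and variables do not carry over. Pictures are saved under pics/ and viewed, at most 10 in all, crops included, and the job is handed in when it is done.

Besides the shell and the picture viewer there is one more tool, called after ">>>" as a command line: name --pt "numbers of a row" for each row, then --argument value for the rest. carry_out: Moves the arm, as the interface text tells. Its arguments: {"type":"object","properties":{"deltas":{"type":"array","items":{"type":"array","items":{"type":"number"}}},"force":{"type":"number"}},"required":["deltas"]}

```bash
mkdir -p pics; cat > h.py <<'E'
import numpy as np,cv2
from cell import robot,cams
def cloud(d):
    D=d["depth"];v,u=np.mgrid[:D.shape[0],:D.shape[1]]
    P=np.stack([(u-d["cx"])/d["fx"]*D,-(v-d["cy"])/d["fy"]*D,-D,np.ones_like(D)],-1)
    return (P@np.linalg.inv(d["world_to_cam"]).T)[...,:3]
E
python3 - <<'E'
from h import *
ims=[]
for n in["scene","top"]:
    d=cams.read_camera(n);np.savez(n+".npz",**d);cv2.imwrite(f"pics/{n}.png",d["image"]);print(n,np.linalg.inv(d["world_to_cam"])[:3].round(3).tolist(),d["fx"])
s=robot.observe();print(s,robot.nose_length)
E
```

```text
scene [[-0.727, 0.512, -0.458, 0.039], [-0.687, -0.553, 0.472, 0.504], [-0.012, 0.657, 0.753, 0.985]] 388.8087873023516
top [[0.012, 0.99, -0.143, 0.389], [-1.0, 0.014, 0.014, -0.031], [0.016, 0.142, 0.99, 1.28]] 505.4040641660836
{'time': 0.1, 'qpos': array([-1.47599609e+00,  3.42641995e-01,  1.52488908e+00, -6.87315738e-07,
        1.27540068e+00, -1.45993914e-01]), 'qvel': array([ 0.00062513,  0.00019496, -0.0017834 ,  0.0012712 , -0.00037078,
       -0.00013355]), 'joint_efforts': array([ 1.18632732e-03, -4.32006419e+01, -2.44693583e+01,  7.18870433e-02,
        5.26256638e-02, -5.29671445e-05]), 'tool_pos': array([ 0.125191 , -0.5095071,  0.2341315]), 'tool_rot': array([-3.14026771e+00, -1.94155456e-04,  2.40794222e-01]), 'contact_force': array([-0.13093838, -0.71046915, -0.25915898]), 'torque': array([-0.04294235,  0.03260149,  0.03745802]), 'grip_force': 0.0, 'opening': 0.09220859492454962} 0.008
```

View pics/scene.png

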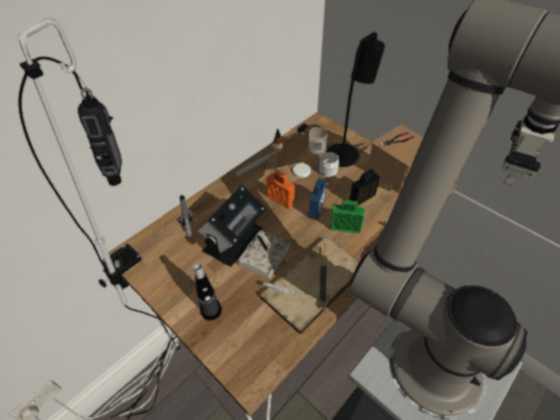

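View pics/top.png

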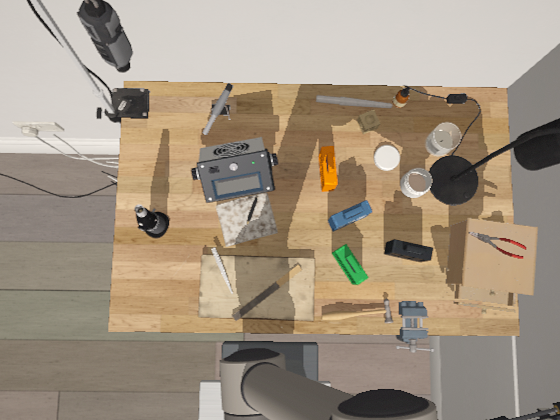

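The top view shows the fresh blue cassette at (350,215), the spent one at (408,250), and the extractor with its slot at (238,185). The green and orange look-alikes are nearby, and the torch is probably at (150,222).

```bash
python3 - <<'E'
from h import *
S={n:dict(np.load(n+".npz")) for n in["scene","top"]}
for n in S:
    print(n,[k for k in S[n]])
    d=S[n];P=cloud(d);hsv=cv2.cvtColor(d["image"],cv2.COLOR_BGR2HSV)
    m=(abs(hsv[...,0].astype(int)-107)<12)&(hsv[...,1]>100)&(d["depth"]>0)&(P[...,2]>.02)&(P[...,2]<.2)&(P[...,0]>.3)&(P[...,0]<.9)
    k,l,st,c=cv2.connectedComponentsWithStats(m.astype(np.uint8));i=1+st[1:,4].argmax();print(st[i],c[i])
    q=P[l==i];print("z pct",np.percentile(q[:,2],[1,50,99]).round(3))
    for lo,hi in[(.080,.1),(.105,.14)]:
        w=q[(q[:,2]>lo)&(q[:,2]<hi)]
        if len(w)>5:print(lo,len(w),cv2.minAreaRect((w[:,:2]*1000).astype(np.float32)),w.mean(0).round(4))
    # table
    if n=="top":
        for (u,v) in[(180,300),(300,100),(440,270),(290,200),(350,215),(408,250),(150,222),(217,105),(237,185),(240,210),(235,150),(330,165)]:print((u,v),P[v,u].round(3))
        cv2.imwrite("pics/topx.png",cv2.resize(d["image"][120:260,180:440],None,fx=3,fy=3,interpolation=cv2.INTER_CUBIC))
E
```

```text
scene ['image', 'depth', 'fx', 'fy', 'cx', 'cy', 'world_to_cam']
[310 179  16  38 294] [316.47278912 197.40816327]
z pct [0.023 0.092 0.128]
0.08 128 ((551.3463134765625, -200.2502899169922), (25.622621536254883, 93.69133758544922), 23.613544464111328) [ 0.5429 -0.1873  0.0922]
0.105 56 ((550.6690673828125, -200.8062744140625), (11.832111358642578, 41.96467208862305), 20.137502670288086) [ 0.5484 -0.1949  0.1206]
top ['image', 'depth', 'fx', 'fy', 'cx', 'cy', 'world_to_cam']
[329 201  43  30 525] [348.92761905 214.65333333]
z pct [0.034 0.093 0.129]
0.08 352 ((553.96923828125, -200.1094207763672), (30.596193313598633, 95.52165985107422), 24.78144645690918) [ 0.5522 -0.1969  0.0916]
0.105 129 ((555.3114013671875, -200.09942626953125), (14.655726432800293, 46.55042266845703), 24.873882293701172) [ 0.5542 -0.1988  0.1237]
(180, 300) [0.344 0.214 0.   ]
(300, 100) [ 0.87  -0.08  -0.003]
(440, 270) [ 0.426 -0.437  0.003]
(290, 200) [ 0.6   -0.056 -0.   ]
(350, 215) [ 0.546 -0.193  0.125]
(408, 250) [ 0.468 -0.326  0.124]
(150, 222) [0.523 0.266 0.128]
(217, 105) [0.832 0.132 0.052]
(237, 185) [0.62  0.073 0.091]
(240, 210) [0.569 0.069 0.025]
(235, 150) [0.692 0.075 0.142]
(330, 165) [ 0.665 -0.147  0.121]
```

View pics/topx.png

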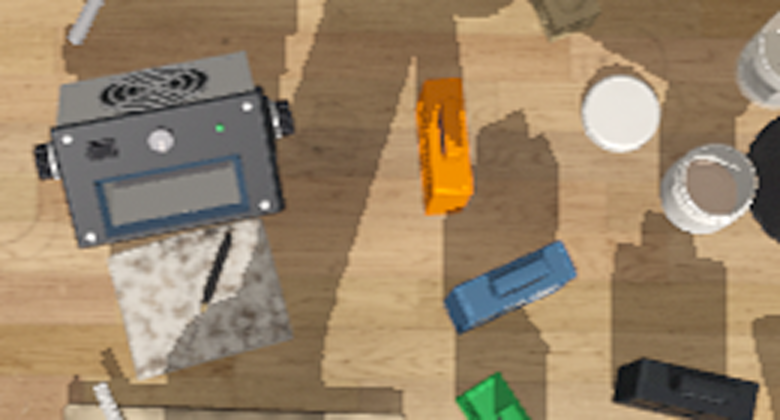

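```bash
cat > slot.py <<'E'
from h import *
from scipy.spatial.transform import Rotation as Ro
def rect(d,M,n,ex,res=.0005,H=.07,W=.09):
    # metric picture of the cover plane: rows along -ex(slot x), cols along -y_slot
    ey=np.cross(n,ex);a=np.arange(H,-H,-res);b=np.arange(W,-W,-res)
    X=M+a[:,None,None]*ex+b[None,:,None]*ey
    return warp(d,X)
def warp(d,X):
    c=X@d["world_to_cam"][:3,:3].T+d["world_to_cam"][:3,3]
    x,y,z=c[...,0],-c[...,1],-c[...,2]
    if d.get("fish"):
        r=np.hypot(x,y);t=np.arctan2(r,z);u=d["cx"]+d["fx"]*t*x/r;v=d["cy"]+d["fy"]*t*y/r
    else: u=d["cx"]+d["fx"]*x/z;v=d["cy"]+d["fy"]*y/z
    return cv2.remap(d["image"],u.astype(np.float32),v.astype(np.float32),cv2.INTER_CUBIC)
E
python3 - <<'E'
from slot import *
S={n:dict(np.load(n+".npz")) for n in["scene","top"]}
def axes(psi):
    c,s=np.cos(psi),np.sin(psi);t=np.radians(35);r=np.array([c,s,0]);z=np.array([0,0,1])
    return -np.sin(t)*r+np.cos(t)*z, np.cos(t)*r+np.sin(t)*z
for n in S:
    d=S[n];P=cloud(d)
    psi=np.radians(12);M=np.array([.62,.073,.14])
    for it in range(4):
        nn,ex=axes(psi)
        m=(abs((P-M)@nn)<.015)&(abs((P-M)@ex-.045)<.02)&(abs((P-M)@np.cross(nn,ex))<.06)
        q=P[m]; c=np.median(q,0);w=np.linalg.svd(q-q.mean(0))[2][2];w*=np.sign(w[2])
        print(n,m.sum(),"normal",w.round(3),"tilt",np.degrees(np.arccos(w[2])).round(1),"yaw",np.degrees(np.arctan2(-w[1],-w[0])).round(1),"dist",((c-M)@nn).round(4))
        M=M+nn*((q.mean(0)-M)@nn); M=M-ex*((M[2]-.14)/ex[2])  # on plane, z=.14
        g=(M)
    print(n,"M",M.round(4))
    cv2.imwrite(f"pics/rect_{n}.png",cv2.resize(rect(d,M,nn,ex),None,fx=2,fy=2))
a=[cv2.imread(f"pics/rect_{n}.png") for n in S];cv2.imwrite("pics/rect.png",np.vstack(a)[:, :])
print(a[0].shape)
E
```

```text
scene 502 normal [-0.541 -0.117  0.833] tilt 33.6 yaw 12.2 dist 0.0073
scene 526 normal [-0.575 -0.125  0.809] tilt 36.0 yaw 12.2 dist 0.0004
scene 526 normal [-0.575 -0.125  0.809] tilt 36.0 yaw 12.2 dist 0.0003
scene 526 normal [-0.575 -0.125  0.809] tilt 36.0 yaw 12.2 dist 0.0003
scene M [0.6084 0.0705 0.14  ]
top 904 normal [-0.438 -0.098  0.894] tilt 26.7 yaw 12.7 dist 0.0056
top 887 normal [-0.559 -0.121  0.82 ] tilt 34.9 yaw 12.2 dist 0.0018
top 879 normal [-0.565 -0.123  0.816] tilt 35.3 yaw 12.2 dist 0.0006
top 878 normal [-0.565 -0.123  0.816] tilt 35.4 yaw 12.3 dist 0.0006
top M [0.6096 0.0708 0.14  ]
(560, 720, 3)
```

```bash
python3 - <<'E'
import cv2,numpy as np
a=[cv2.resize(cv2.imread(f"pics/rect_{n}.png"),None,fx=.5,fy=.5) for n in["scene","top"]]
for i in a: cv2.drawMarker(i,(180,140),(0,0,255),0,9)
cv2.imwrite("pics/rect2.png",np.vstack(a))
E
```

```text
(no output)
```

View pics/rect2.png

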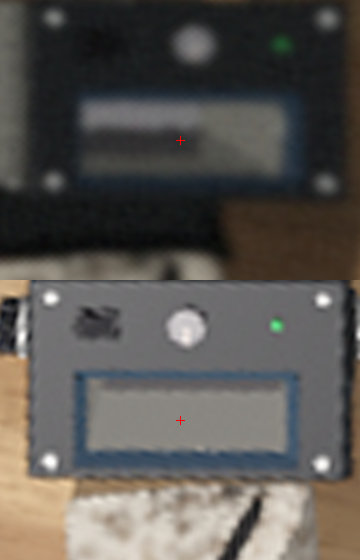

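>>> carry_out --pt "3.5 -2.2 0 0 0 0 1" --pt "3.5 -2.2 0 0 0 0 1" --pt "3.5 -2.2 0 0 0 0 1" --pt "3.5 -2.2 0 0 0 0 1" --pt "3.5 -2.2 0 0 0 0 1" --pt "3.5 -2.2 0 0 0 0 1" --pt "3.5 -2.2 0 0 0 0 1" --pt "3.5 -2.2 0 0 0 0 1"

```text
time: 0.77
tool_pos: [0.3561, -0.2703, 0.2346]
tool_rot: [-3.141, 0.0, 0.241]
contact_force: [0.2, -0.8, 0.3]
opening: 0.0916
grip_force: 0.0
```

The slot's blue rim measures 111 x 47 mm, as it must. Both cameras put its centre at about (0.610, 0.0665, 0.14), yaw 12.2°. Next I move above the fresh cassette.

>>> carry_out --pt "3.5 -0.37 0 0 0 0 1" --pt "3.5 -0.37 0 0 0 0 1" --pt "3.5 -0.37 0 0 0 0 1" --pt "3.5 -0.37 0 0 0 0 1" --pt "3.5 -0.37 0 0 0 0 1" --pt "3.3 -0.37 0 0 0 0 1" --pt "0 0 0 0 0 -0.095 1" --pt "0 0 0 0 0 -0.095 1"

```text
time: 1.43
tool_pos: [0.5531, -0.1997, 0.2334]
tool_rot: [-3.14, 0.001, 0.438]
contact_force: [-0.4, -1.0, -0.1]
opening: 0.0919
grip_force: 0.0
```

```bash
python3 - <<'E'
from slot import *
d=cams.read_camera("wrist");np.savez("w1.npz",**d);s=robot.observe();print(s["tool_pos"],s["tool_rot"])
print(np.linalg.inv(d["world_to_cam"]).round(3)[:3].tolist(),d["fx"])
cv2.imwrite("pics/w1.png",d["image"])
# metric view of plane z=.126, 0.5 mm/px
d["fish"]=1
a=np.arange(.07,-.07,-.0005)+.5535;b=np.arange(.07,-.07,-.0005)-.1995
A,B=np.meshgrid(a,b,indexing="ij")
out=[]
for z in(.126,.092):
    im=warp(d,np.stack([A,B,np.full_like(A,z)],-1));cv2.drawMarker(im,(140,140),(0,0,255),0,7);out.append(im)
cv2.imwrite("pics/w1r.png",cv2.resize(np.hstack([*out]),(760,380)))
D=d["depth"];v,u=np.mgrid[:D.shape[0],:D.shape[1]];x=(u-d["cx"])/d["fx"];y=(v-d["cy"])/d["fy"];t=np.hypot(x,y)+1e-9
k=np.tan(t)/t*D;P=(np.stack([x*k,-y*k,-D,np.ones_like(D)],-1)@np.linalg.inv(d["world_to_cam"]).T)[...,:3]
hsv=cv2.cvtColor(d["image"],cv2.COLOR_BGR2HSV)
m=(abs(hsv[...,0].astype(int)-107)<14)&(hsv[...,1]>80)&(D>0)&(t<1.3)
for lo,hi in((.086,.098),(.119,.132)):
    q=P[m&(P[...,2]>lo)&(P[...,2]<hi)&(abs(P[...,0]-.55)<.08)&(abs(P[...,1]+.2)<.08)]
    print(len(q),q.mean(0) if len(q) else 0,cv2.minAreaRect((q[:,:2]*1000).astype(np.float32)) if len(q)>4 else 0)
E
```

```text
[ 0.55238261 -0.20010784  0.23359176] [-3.14016108e+00  1.22194765e-03  4.42684562e-01]
[[0.423, 0.877, 0.227, 0.614], [-0.906, 0.41, 0.105, -0.171], [-0.001, -0.25, 0.968, 0.383]] 325.19226210127806
2064 [ 0.55821021 -0.19937663  0.09181004] ((555.568115234375, -200.30569458007812), (31.178123474121094, 94.26332092285156), 25.232519149780273)
875 [ 0.55594687 -0.19989155  0.12546548] ((555.5236206054688, -199.79666137695312), (13.155808448791504, 45.49351119995117), 24.989110946655273)
```

View pics/w1r.png

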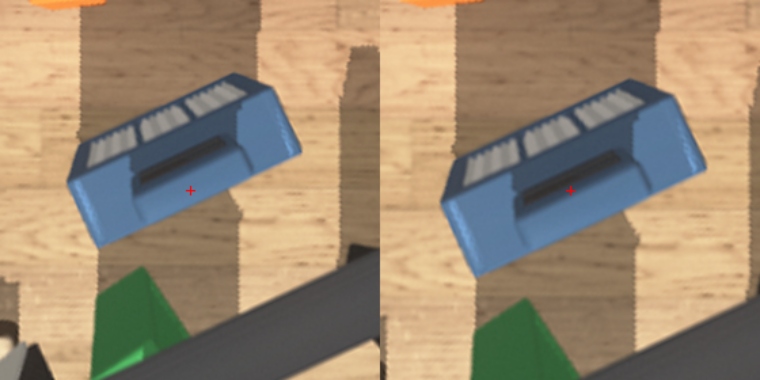

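The wrist view shows the tab top centred at (0.5555, −0.200), yaw 25.1°, at height 0.1255 as expected. I will descend to TCP z 0.104 and grip.

>>> carry_out --pt "0.27 0.1 2 0 0 0 1" --pt "0 0 2.5 0 0 0 1" --pt "0 0 2.5 0 0 0 1" --pt "0 0 2.5 0 0 0 1" --pt "0 0 2 0 0 0 1" --pt "0 0 1 0 0 0 1" --pt "0 0 0.45 0 0 0 1" --pt "0 0 0 0 0 0 1" --force 40

```text
time: 2.15
tool_pos: [0.5544, -0.2008, 0.1047]
tool_rot: [-3.141, 0.001, 0.43]
contact_force: [0.2, 1.4, 0.1]
opening: 0.0921
grip_force: 0.0
```

>>> carry_out --pt "0 0 0 0 0 0 0.6" --pt "0 0 0 0 0 0 0.5" --pt "0 0 0 0 0 0 0.3" --pt "0 0 0 0 0 0 0.2" --pt "0 0 0 0 0 0 0.2" --pt "0 0 0 0 0 0 0.2" --pt "0 0 0 0 0 0 0.2" --pt "0 0 0 0 0 0 0.2" --force 40

```text
time: 2.82
tool_pos: [0.5548, -0.2008, 0.1053]
tool_rot: [3.141, -0.0, 0.431]
contact_force: [0.6, 0.2, 0.5]
opening: 0.0457
grip_force: 40.0
```

>>> carry_out --pt "0 0 -1 0 0 0 0.2" --pt "0 0 -2 0 0 0 0.2" --pt "0 0 -2.5 0 0 0 0.2" --pt "0 0 -2.5 0 0 0 0.2" --pt "0 0 -2.5 0 0 0 0.2" --pt "0 0 -2.5 0 0 0.073 0.2" --pt "0 0 -2 0 0 0.073 0.2" --pt "0 0 -1.4 0 0 0.073 0.2"

```text
time: 3.48
tool_pos: [0.5551, -0.2009, 0.2723]
tool_rot: [3.14, -0.002, 0.208]
contact_force: [-0.4, 0.1, -0.9]
opening: 0.046
grip_force: 40.0
```

>>> carry_out --pt "0.33 -2 0 0 0 0 0.2" --pt "0.33 -3.5 0 0 0 0 0.2" --pt "0.33 -3.5 0 0 0 0 0.2" --pt "0.33 -3.5 0 0 0 0 0.2" --pt "0.33 -3.5 0 0 0 0 0.2" --pt "0.33 -3.5 0 0 0 0 0.2" --pt "0.33 -3.5 0 0 0 0 0.2" --pt "0.33 -2 0 0 0 0 0.2"

```text
time: 4.15
tool_pos: [0.5268, 0.0524, 0.27]
tool_rot: [-3.141, -0.0, 0.214]
contact_force: [-0.1, 0.5, -1.8]
opening: 0.0457
grip_force: 40.0
```

>>> carry_out --pt "0 0 0 0 0.05 0 0.2" --pt "0 0 0 0 0.1 0 0.2" --pt "0 0 0 0 0.11 0 0.2" --pt "0 0 0 0 0.11 0 0.2" --pt "0 0 0 0 0.11 0 0.2" --pt "0 0 0 0 0.08 0 0.2" --pt "0 0 0 0 0.051 0 0.2" --pt "0 0 0 0 0 0 0.2"

```text
time: 4.82
tool_pos: [0.5257, 0.0494, 0.2684]
tool_rot: [-3.14, -0.61, 0.211]
contact_force: [-0.3, -0.1, -1.2]
opening: 0.0457
grip_force: 40.0
```

```bash
cat > st.py <<'E'
from slot import *
t=np.radians(35);p=np.radians(12.2);r=np.array([np.cos(p),np.sin(p),0]);k=np.array([0,0,1.])
n=-np.sin(t)*r+np.cos(t)*k;ex=np.cos(t)*r+np.sin(t)*k;ey=np.cross(n,ex);M=np.array([.610,.0665,.14])
F=np.stack([ex,ey,n],1)
def state():
    s=robot.observe();T=Ro.from_euler("xyz",s["tool_rot"]).as_matrix()
    G=np.stack([ex,-ey,-n],1)
    print("TCP in slot mm",(F.T@(s["tool_pos"]-M)*1000).round(1),"tool shift to TCP-over-slot axis cm",(T.T@(-(F@(F.T@(s["tool_pos"]-M)*[1,1,0])))*100).round(2),"turn err(tool)",Ro.from_matrix(T.T@G).as_rotvec().round(3),"F slot",(F.T@s["contact_force"]).round(1),"grip",s["grip_force"],s["opening"],s["time"])
    return s,T
E
python3 - <<'E'
from st import *
s,T=state()
for c in("wrist","scene"):
    d=cams.read_camera(c);np.savez(c+"2.npz",**d)
    im=d["image"] if c=="wrist" else cv2.resize(d["image"][150:300,150:350],None,fx=2.8,fy=2.8)[:420,:]
    cv2.imwrite(f"pics/{c}2.png",im)
a=cv2.imread("pics/wrist2.png");b=cv2.imread("pics/scene2.png");cv2.imwrite("pics/j2.png",cv2.resize(np.hstack([a,b]),(800,300)))
E
```

```text
TCP in slot mm [  3.2   1.1 154.5] tool shift to TCP-over-slot axis cm [-0.32  0.11  0.  ] turn err(tool) [-0.     0.001 -0.002] F slot [-0.9 -0.  -0.8] grip 39.99937891960144 0.04573433011789011 4.8167
```

View pics/j2.png

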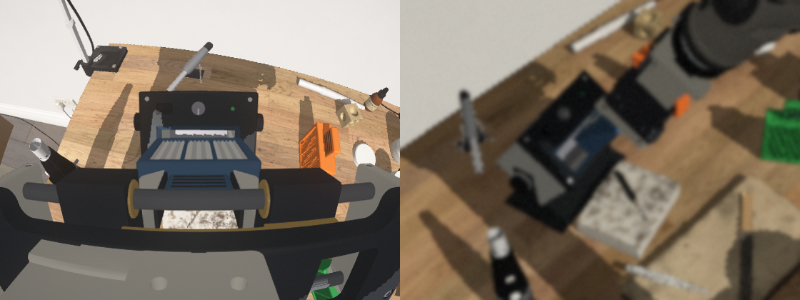

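The cassette is held over the slot, and the wrist view shows its rear face and the slot's rear edge behind it. I'll measure both in the slot frame from the wrist depth.

```bash
cat >> st.py <<'E'
def wcloud(d):
    D=d["depth"];v,u=np.mgrid[:D.shape[0],:D.shape[1]];x=(u-d["cx"])/d["fx"];y=(v-d["cy"])/d["fy"];t=np.hypot(x,y)+1e-9
    k=np.tan(t)/t*D;P=(np.stack([x*k,-y*k,-D,np.ones_like(D)],-1)@np.linalg.inv(d["world_to_cam"]).T)[...,:3]
    return (P-M)@F*1000,(D>0)&(t<1.3)
E
python3 - <<'E'
from st import *
d=dict(np.load("wrist2.npz"));Q,ok=wcloud(d)
hsv=cv2.cvtColor(d["image"],cv2.COLOR_BGR2HSV);blue=(abs(hsv[...,0].astype(int)-107)<14)&(hsv[...,1]>80)&ok
c=Q[blue&(Q[...,2]>40)&(Q[...,2]<150)&(abs(Q[...,1])<60)&(abs(Q[...,0])<30)]
print("cass",len(c),np.percentile(c,[1,50,99],axis=0).round(1).tolist())
fr=c[(c[:,0]>12)];print("rear face",np.percentile(fr,[2,50,98],axis=0).round(1).tolist())
fr=fr[(fr[:,2]<135)]
A=np.c_[fr[:,1],fr[:,2],np.ones(len(fr))];print("x=a y+b z+c",np.linalg.lstsq(A,fr[:,0],rcond=None)[0].round(4))
tp=c[(c[:,2]>115)];print("y extents by z",[(z,np.percentile(w[:,1],[.5,99.5]).round(1).tolist(),len(w)) for z in range(50,150,10) if len(w:=c[abs(c[:,2]-z)<5])>10])
# cover / rim
cv=ok&(abs(Q[...,2])<5)&(abs(Q[...,1])<90)&(Q[...,0]>-30)&(Q[...,0]<75)
q=Q[cv];print("cover z",np.median(q[q[:,0]>30],0).round(1))
rim=blue&(abs(Q[...,2]+3)<6)&(abs(Q[...,1])<70);q=Q[rim];print("rim",len(q),np.percentile(q,[1,50,99],axis=0).round(1).tolist())
# metric cover picture
d["fish"]=1;im=rect(d,M,n,ex);cv2.drawMarker(im,(180,140),(0,0,255),0,7);cv2.rectangle(im,(68,92),(292,188),(0,255,0),1);cv2.imwrite("pics/rw2.png",cv2.resize(im,None,fx=2,fy=2))
E
```

```text
cass 4705 [[8.7, -44.8, 55.2], [16.8, 1.0, 140.5], [19.7, 46.9, 146.9]]
rear face [[12.3, -44.0, 55.6], [17.7, 1.0, 140.2], [19.7, 46.3, 142.0]]
x=a y+b z+c [-3.00000e-03  9.50000e-03  1.77807e+01]
y extents by z [(50, [-44.8, 47.0], 42), (60, [-45.1, 47.1], 339), (70, [-45.2, 46.8], 79), (80, [-44.7, 47.0], 72), (90, [-44.2, 46.7], 98), (100, [-44.7, 46.6], 114), (110, [-44.5, 47.1], 131), (120, [-44.9, 46.9], 147), (130, [-44.3, 46.9], 142), (140, [-45.3, 47.3], 3406)]
cover z [51.1  1.9 -0.4]
rim 82 [[7.6, 39.5, -6.6], [20.4, 52.8, -4.0], [24.1, 57.0, -0.6]]
```

View pics/rw2.png

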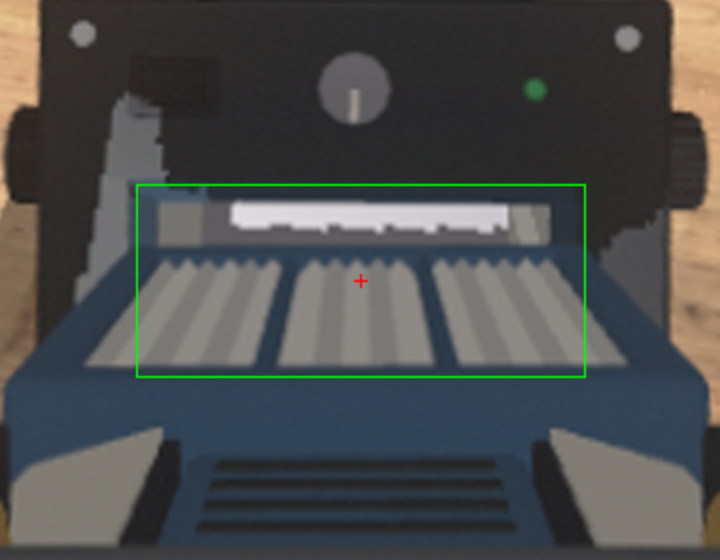

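>>> carry_out --pt "-0.22 0 0.5 0 0 0 0.2" --pt "0 0 1 0 0 0 0.2" --pt "0 0 1 0 0 0 0.2" --pt "0 0 1 0 0 0 0.2" --pt "0 0 1 0 0 0 0.2" --pt "0 0 1 0 0 0 0.2" --pt "0 0 0.7 0 0 0 0.2" --pt "0 0 0 0 0 0 0.2"

```text
time: 5.58
tool_pos: [0.5612, 0.0566, 0.2151]
tool_rot: [-3.14, -0.608, 0.211]
contact_force: [-0.4, -0.0, -1.0]
opening: 0.0456
grip_force: 40.0
```

```bash
python3 -c "
from st import *
state()"
```

```text
TCP in slot mm [ 2.3  0.6 90.1] tool shift to TCP-over-slot axis cm [-0.23  0.06  0.  ] turn err(tool) [-0.     0.003 -0.001] F slot [-0.9  0.  -0.6] grip 39.981892704963684 0.045646604379630466 5.5833
```

>>> carry_out --pt "-0.06 0 0.5 0 0 0 0.2" --pt "0 0 0.7 0 0 0 0.2" --pt "0 0 0.8 0 0 0 0.2" --pt "0 0 0.8 0 0 0 0.2" --pt "0 0 0.8 0 0 0 0.2" --pt "0 0 0.7 0 0 0 0.2" --pt "0 0 0.5 0 0 0 0.2" --pt "0 0 0 0 0 0 0.2"

```text
time: 6.25
tool_pos: [0.5878, 0.062, 0.1764]
tool_rot: [-3.141, -0.61, 0.212]
contact_force: [0.1, 0.9, -2.1]
opening: 0.0457
grip_force: 40.0
```

```bash
python3 -c "
from st import *
state()
d=cams.read_camera('wrist');Q,ok=wcloud(d);hsv=cv2.cvtColor(d['image'],cv2.COLOR_BGR2HSV)
b=ok&(abs(Q[...,1])<25)&(abs(Q[...,0])<15)&(abs(hsv[...,0].astype(int)-107)<14)&(hsv[...,1]>80)&(Q[...,2]<40)
print('frame top',np.percentile(Q[b],[5,50,95],axis=0).round(1).tolist())"
```

```text
TCP in slot mm [ 2.3  0.3 42.8] tool shift to TCP-over-slot axis cm [-0.23  0.03  0.  ] turn err(tool) [ 0.001  0.001 -0.001] F slot [-0.9  0.9 -1.9] grip 39.97899949550629 0.04570904523569669 6.25
frame top [[8.4, -21.7, 28.7], [10.8, 0.3, 29.9], [14.6, 22.1, 38.5]]
```

>>> carry_out --pt "0 0 0.5 0 0 0 0.2" --pt "0 0 0.5 0 0 0 0.2" --pt "0 0 0.5 0 0 0 0.2" --pt "0 0 0.4 0 0 0 0.2" --pt "0 0 0.4 0 0 0 0.2" --pt "0 0 0.4 0 0 0 0.2" --pt "0 0 0.3 0 0 0 0.2" --pt "0 0 0 0 0 0 0.2"

```text
time: 6.97
tool_pos: [0.6042, 0.0654, 0.1526]
tool_rot: [3.141, -0.611, 0.212]
contact_force: [-5.5, -2.3, 2.3]
opening: 0.0454
grip_force: 40.0
```

```bash
cat > chk.py <<'E'
from st import *
state()
d=cams.read_camera('wrist');Q,ok=wcloud(d);hsv=cv2.cvtColor(d['image'],cv2.COLOR_BGR2HSV)
b=ok&(abs(Q[...,1])<45)&(abs(Q[...,0]-11)<4)&(abs(hsv[...,0].astype(int)-107)<14)&(hsv[...,1]>80)&(Q[...,2]<40)
print('frame top',np.percentile(Q[b],[5,50,95],axis=0).round(1).tolist());cv2.imwrite("pics/chk.png",d["image"])
E
python3 chk.py
```

```text
TCP in slot mm [ 2.4  0.2 13.7] tool shift to TCP-over-slot axis cm [-0.24  0.02  0.  ] turn err(tool) [ 0.001  0.    -0.001] F slot [-3.5 -1.1  5.3] grip 39.98860716819763 0.04541811336552834 6.9667
frame top [[8.5, -38.9, -0.2], [10.2, -0.3, 1.1], [14.6, 38.4, 24.9]]
```

>>> carry_out --pt "-0.08 0 0.2 0 0 0 0.2" --pt "0 0 0.2 0 0 0 0.2" --pt "0 0 0.15 0 0 0 0.2" --pt "0 0 0.1 0 0 0 0.2" --pt "0 0 0.05 0 0 0 0.2" --pt "0 0 0 0 0 0 0.2" --pt "0 0 0 0 0 0 0.2" --pt "0 0 0 0 0 0 0.2"

```text
time: 7.68
tool_pos: [0.6078, 0.0662, 0.1472]
tool_rot: [3.141, -0.612, 0.212]
contact_force: [-7.2, -1.7, 4.4]
opening: 0.0456
grip_force: 40.0
```

```bash
python3 chk.py
```

```text
TCP in slot mm [2.3 0.2 7.2] tool shift to TCP-over-slot axis cm [-0.23  0.02 -0.  ] turn err(tool) [ 0.001 -0.001 -0.001] F slot [-3.5 -0.1  7.9] grip 39.99186336994171 0.045630488017566834 7.6833
frame top [[8.4, -38.8, -6.7], [10.1, 0.2, -5.4], [14.6, 38.8, 18.4]]
```

>>> carry_out --pt "0 0 0.06 0 0 0 0.2" --pt "0 0 0.06 0 0 0 0.2" --pt "0 0 0.05 0 0 0 0.2" --pt "0 0 0 0 0 0 0.2" --pt "0 0 0 0 0 0 0.2" --pt "0 0 0 0 0 0 0.2" --pt "0 0 0 0 0 0 0.2" --pt "0 0 0 0 0 0 0.2"

```text
time: 8.4
tool_pos: [0.6087, 0.0664, 0.1459]
tool_rot: [3.141, -0.612, 0.212]
contact_force: [-8.0, -1.2, 5.0]
opening: 0.0458
grip_force: 40.0
```

```bash
python3 chk.py
```

```text
TCP in slot mm [2.3 0.2 5.6] tool shift to TCP-over-slot axis cm [-0.23  0.02 -0.  ] turn err(tool) [ 0.001 -0.001 -0.001] F slot [-3.7  0.6  8.7] grip 39.99442934989929 0.04577102941669515 8.4
frame top [[8.4, -39.3, -8.4], [10.1, 0.2, -7.0], [14.5, 38.7, 16.7]]
```

>>> carry_out --pt "0 0 0.04 0 0 0 0.2" --pt "0 0 0.04 0 0 0 0.2" --pt "0 0 0.02 0 0 0 0.2" --pt "0 0 0 0 0 0 0.2" --pt "0 0 0 0 0 0 0.2" --pt "0 0 0 0 0 0 0.2" --pt "0 0 0 0 0 0 0.2" --pt "0 0 0 0 0 0 0.2"

```text
time: 9.12
tool_pos: [0.6088, 0.0664, 0.1458]
tool_rot: [3.141, -0.613, 0.212]
contact_force: [-17.2, -3.2, 15.4]
opening: 0.0454
grip_force: 40.0
```

```bash
python3 chk.py
```

```text
TCP in slot mm [2.3 0.2 5.5] tool shift to TCP-over-slot axis cm [-0.23  0.02 -0.  ] turn err(tool) [ 0.001 -0.002 -0.001] F slot [-5.5  0.5 22.7] grip 40.01462638378143 0.04540684957022461 9.1167
frame top [[8.5, -38.9, -8.4], [10.1, 0.2, -7.0], [14.6, 38.6, 16.8]]
```

End stop felt. I'll let it rise with the catch, then open the gripper.

>>> carry_out --pt "0 0 -0.15 0 0 0 0.2" --pt "0 0 -0.2 0 0 0 0.2" --pt "0 0 -0.2 0 0 0 0.2" --pt "0 0 -0.15 0 0 0 0.2" --pt "0 0 0 0 0 0 0.2" --pt "0 0 0 0 0 0 0.2" --pt "0 0 0 0 0 0 0.2" --pt "0 0 0 0 0 0 0.2"

```text
time: 9.83
tool_pos: [0.6053, 0.0657, 0.1508]
tool_rot: [3.141, -0.612, 0.212]
contact_force: [-7.9, -0.9, 5.0]
opening: 0.0458
grip_force: 40.0
```

```bash
python3 chk.py
```

```text
TCP in slot mm [ 2.3  0.2 11.6] tool shift to TCP-over-slot axis cm [-0.23  0.02 -0.  ] turn err(tool) [ 0.001 -0.001 -0.001] F slot [-3.7  0.8  8.6] grip 39.99496400356293 0.04578569434439635 9.8333
frame top [[8.5, -38.9, -2.3], [10.1, 0.2, -1.0], [14.5, 38.8, 22.9]]
```

>>> carry_out --pt "0 0 -0.1 0 0 0 0.2" --pt "0 0 -0.03 0 0 0 0.2" --pt "0 0 0 0 0 0 0.2" --pt "0 0 0 0 0 0 0.2" --pt "0 0 0 0 0 0 0.2" --pt "0 0 0 0 0 0 0.2" --pt "0 0 0 0 0 0 0.2" --pt "0 0 0 0 0 0 0.2"

```text
time: 10.55
tool_pos: [0.6046, 0.0655, 0.1518]
tool_rot: [3.141, -0.612, 0.212]
contact_force: [-6.9, -1.7, 4.3]
opening: 0.046
grip_force: 40.0
```

```bash
python3 chk.py
```

```text
TCP in slot mm [ 2.3  0.2 12.8] tool shift to TCP-over-slot axis cm [-0.23  0.02 -0.  ] turn err(tool) [ 0.001 -0.001 -0.001] F slot [-3.4 -0.2  7.6] grip 39.99116241931915 0.04596319385238768 10.55
frame top [[8.4, -38.8, -1.1], [10.1, 0.2, 0.2], [14.5, 38.7, 24.2]]
```

>>> carry_out --pt "0 0 -0.06 0 0 0 0.2" --pt "0 0 0 0 0 0 0.2" --pt "0 0 0 0 0 0 0.2" --pt "0 0 0 0 0 0 0.2" --pt "0 0 0 0 0 0 0.2" --pt "0 0 0 0 0 0 0.2" --pt "0 0 0 0 0 0 0.2" --pt "0 0 0 0 0 0 0.2"

```text
time: 11.27
tool_pos: [0.6044, 0.0655, 0.1522]
tool_rot: [3.141, -0.612, 0.212]
contact_force: [-5.5, -0.3, 4.6]
opening: 0.0457
grip_force: 40.0
```

```bash
python3 chk.py
```

```text
TCP in slot mm [ 2.3  0.2 13.3] tool shift to TCP-over-slot axis cm [-0.23  0.02 -0.  ] turn err(tool) [ 0.001 -0.001 -0.001] F slot [-1.8  0.9  6.9] grip 39.99023616313934 0.045681740517489654 11.2667
frame top [[8.4, -39.0, -0.6], [10.1, -0.3, 0.7], [14.6, 38.9, 24.6]]
```

>>> carry_out --pt "0 0 0 0 0 0 0.6" --pt "0 0 0 0 0 0 0.75" --pt "0 0 0 0 0 0 0.75" --pt "0 0 0 0 0 0 0.75" --pt "0 0 0 0 0 0 0.75" --pt "0 0 0 0 0 0 0.75" --pt "0 0 0 0 0 0 0.75" --pt "0 0 0 0 0 0 0.75"

```text
time: 11.98
tool_pos: [0.6041, 0.0655, 0.1518]
tool_rot: [3.141, -0.611, 0.212]
contact_force: [-0.3, 0.2, -1.4]
opening: 0.0688
grip_force: 0.0
```

```bash
python3 chk.py
```

```text
TCP in slot mm [ 1.9  0.3 13.1] tool shift to TCP-over-slot axis cm [-0.19  0.03 -0.  ] turn err(tool) [ 0.001 -0.    -0.001] F slot [-1.   0.2 -1.1] grip 0.0 0.06884741091889529 11.9833
frame top [[7.6, -40.7, -11.9], [12.3, 0.8, 1.7], [14.5, 40.3, 3.1]]
```

It looks latched, since it didn't spring up by 18 mm. I'll retreat along the slot axis and check.

>>> carry_out --pt "0 0 -0.5 0 0 0 0.75" --pt "0 0 -1 0 0 0 0.75" --pt "0 0 -2 0 0 0 0.75" --pt "0 0 -2 0 0 0 0.75" --pt "0 0 -2 0 0 0 0.75" --pt "0 0 -2 0 0 0 0.75" --pt "0 0 -2 0 0 0 0.75" --pt "0 0 0 0 0 0 0.75"

```text
time: 12.7
tool_pos: [0.5394, 0.0513, 0.2496]
tool_rot: [3.139, -0.616, 0.213]
contact_force: [1.2, 0.2, 0.5]
opening: 0.0687
grip_force: 0.0
```

```bash
python3 - <<'E'
from st import *
state()
for c in("wrist","top"):
    d=cams.read_camera(c)
    if c=="wrist": Q,ok=wcloud(d);W=d["image"]
    else: Q=(cloud(d)-M)@F*1000;ok=d["depth"]>0
    fr=ok&(abs(Q[...,2])<26)
    for nm,m in dict(frameR=(abs(Q[...,0]-11.5)<2.5)&(abs(Q[...,1])<40),ends=(abs(abs(Q[...,1])-35)<7)&(abs(Q[...,0])<12),cover=(abs(Q[...,0]-40)<10)&(abs(Q[...,1])<60)).items():
        q=Q[m&fr];print(c,nm,len(q),np.percentile(q[:,2],[10,50,90]).round(1) if len(q) else '')
    t=Q[ok&(Q[...,2]>26)&(Q[...,2]<60)&(abs(Q[...,1])<40)&(abs(Q[...,0])<14)]
    if len(t):print(c,"tab top",len(t),np.percentile(t,[2,50,98],axis=0).round(1).tolist())
    b=ok&(abs(Q[...,2])<8)&(abs(Q[...,0])<30)&(abs(Q[...,1])<70)
d=cams.read_camera("scene")
cv2.imwrite("pics/fin.png",cv2.resize(np.hstack([W,cv2.resize(d["image"][150:300,150:350],(560,420))]),(800,300)))
E
```

```text
TCP in slot mm [3.700e+00 1.000e-01 1.312e+02] tool shift to TCP-over-slot axis cm [-0.37  0.01 -0.  ] turn err(tool) [ 0.003 -0.005  0.   ] F slot [ 1.3 -0.  -0.3] grip 0.0 0.06865026382061604 12.7
wrist frameR 746 [-21.8   1.7   2.8]
wrist ends 806 [0.7 1.7 2.6]
wrist cover 3086 [-1.2 -0.2  2.1]
wrist tab top 1100 [[-9.0, -20.8, 27.8], [-0.9, 0.5, 35.1], [5.1, 21.2, 36.8]]
top frameR 152 [-19.   -2.3   3.2]
top ends 124 [-1.9  1.4  4. ]
top cover 436 [-3.  -0.4  3.1]
top tab top 145 [[-9.1, -21.1, 27.0], [-0.2, 1.2, 34.3], [5.4, 22.6, 38.9]]
```

View pics/fin.png

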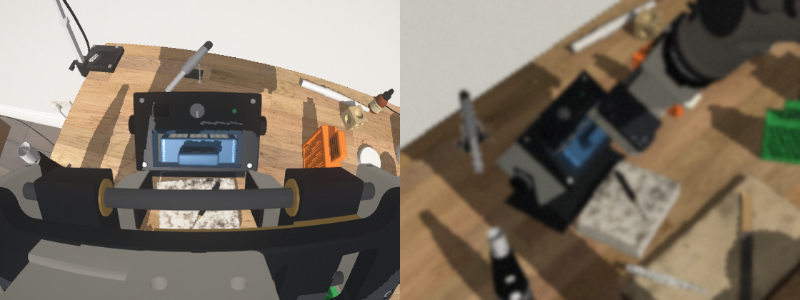

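The cassette is latched with its frame 1–2 mm from flush by the cameras. It is centred, steady since release, and the gripper is clear. Handing in.

```bash
python3 -c "
from cell import robot
print(robot.hand_in())"
```

```text
the job is handed in; nothing more can be done
None
```

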